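Snug up the tile clamp with the star wheel adjuster

ROBOT

A 6-joint arm with a two-finger parallel gripper is mounted at the origin on the work surface. World frame = base frame: x ahead of the robot, y to its left, z up, the work surface at z = 0. Lengths are in m, angles in degrees, forces in N, time in s.
With the tool pointing down it reaches from about 0.25 to 0.725 m from the base axis. Payload 9.7 kg.
Tool frame: the origin (TCP) lies at the very end of the fingers, on their centre line; the grasp point (between the pads) lies grasp_offset behind it (grasp_offset is the distance from the TCP to the grasp point, in m); z points along the fingers, y is the line along which they close (so a half turn about z gives the same grasp; the last joint's range is limited). The gripper opens to 85 mm and grips with 20 to 120 N. Pads are 22 mm wide; open, the fingers measure 114 mm over their backs; the gripper's body (76 mm by 85 mm) begins 54 mm behind the grasp point. The pads swing forward as they close: fully open they stand 13 mm farther back than shut.
Start: joints at [69.557, 4.979, 10.078, 95.1, 0, 90], TCP at [0.192, 0.515, 0.193] pointing down, gripper open.
Joint ranges: [-179.16, 179.16], [-48.56, 103.87], [-65.8, 70.77], [-126.05, 130.52], [-82.76, 87.17], [-180, 180]. Speed limits (degrees/s): [127.2, 127.2, 147.25, 180, 180, 180].

INTERFACE

Orientations are given as [roll, pitch, yaw] about the fixed x, y, z axes, in that order (R = Rz(yaw) Ry(pitch) Rx(roll)).
In Python, from workcell import get_obs, camera, calibration, job_done, recognise, cut_out, mark_of, grasp_offset gives the robot as it stands.
- The arm moves only by the tool servo_tool, never from a script. Its argument "moves" is a list of rows, each a list of 3 entries, a list of its own where there are three numbers: the turn, a rotation vector about the tool's x, y, z in degrees, then the shift along the tool's x, y, z in m, then the opening in per cent of the stroke, from 0 (shut) to 100 (fully open). In form: [[[ax, ay, az], [x, y, z], claw], ...]. A call has 1 to 12 rows; each row shifts and turns the commanded pose from where the row before left it, along the tool's axes as they then stand; what a row does not reach is not made up. A row lasts 1/10 s, in which the tool goes at most 50 mm and 8.59 degrees, less where a joint would pass 70% of its speed; a pose out of reach is approached as far as the arm can. A call is refused whole if a number of a shift passes 0.05 or a number of a turn 8.59, either way. A call with a gripper value outside its range is refused whole. The fingers move at their own pace and stop on an object; "force" is the grip in N (left out, the last holds). Time passes only in rows, so rows that do not move let the fingers close. It gives the time, the measured TCP pose, the force, the opening and the grip force at its end, in the units of the state.
- get_obs(): the state, without advancing time (a new reading comes with each control period).
- camera(name): name is "side" or "top" or "wrist"; returns (picture, depth): 420x560x3 uint8, red, green, blue; 420x560 float32, m along the optical axis (not along the pixel's ray), 0 where there is no reading.
- calibration(name): a dict with "camera_matrix" (3x3 intrinsics, pixels), "R" (3x3) and "t" (3): a world point X has camera coordinates R X + t. Camera axes: x right, y down, z forward; pixel columns grow to the right and rows downward; lengths in m; the calibration is good to about 2 mm. A picture is of the moment at which its call begins: read the wrist's pose just before it. calibration takes no time and is no camera call; for the wrist camera it gives the pose at the moment of the call.
- job_done(): hands the job in; it is judged then, once.
Trained networks look in the newest picture that a camera, given by its name, has taken for a name from the list of things; names that differ only in an ending like _2 or _b are one class to them, and where a whole thing is asked for, a point or a joint stands for the part that bears it (a point fixed in the world has none). Each returns a list of dicts, best first, with "score" (0 to 1); they miss things now and then, are a little off and sometimes report something else, mostly with a low value. They report only what shows in the picture. A call takes as long as a camera call. They do not tell look-alikes from the thing itself.
- recognise(name, camera): "xyz" ([x, y, z] in m, in the coordinates of the camera as it stood for that picture, good to about 4 mm: the middle of the surface that is visible of it).
- cut_out(name, camera): "mask" (420x560 bool, what is visible of it).
- mark_of(name, camera): "xyz" ([x, y, z] in m, in the coordinates of the camera as it stood for that picture, good to about 4 mm: a listed point, or the origin of a listed thing).
The state is a dict: "time": time; "q": joint angles; "qd": joint speeds; "joint_efforts": joint torques, N m; "ee_pos": TCP position; "tcp_rot": TCP orientation; "wrist_force": force on the tool from outside, world axes, zero at the start; "torque": the same for the moment, N m; "opening": finger opening in m; "grasp_force": force on a finger pad.
Only numpy, scipy, OpenCV 4.12 (cv2) and the standard library are available. Lean on these libraries where they do the work, as an engineer would, in place of code of your own. Each camera call takes 0.05 s, during which the arm holds its last target. There are 200 camera calls.

TASK

Take the flat-bladed adjusting tool from its wooden stand and, through the slot in the cover of the clamp, push the star wheel's teeth round towards the jaw, one tooth after another, until the clay tile fragment is held against the end stop with the sprung rubber pad pushed in about half of its stroke (about 6 of 12 mm). Feel for the gaps between the teeth and go gently on wheel and cover, never more than 15 N or so; move the jaw by its wheel only, without touching jaw, pad or fragment. Then put the tool back upright, fully home in its stand, and leave everything else as it lies.

Things in the scene. Friction and masses are not known exactly. Their poses are not given: they have to be found in the camera images.
- clamp: Grey and steel bench clamp fixed to the table, 74 mm wide (x) and 240 mm long (its y axis, from y = -140 to +100 mm). Origin on the table. Along +y: the grey star wheel housing (60 x 100 mm, 97 mm high, centred on y = -82 mm), the jaw with its rubber pad, the clay fragment, the fixed end stop (60 mm high). z up.
- slot (a point): Centre of the access slot, at the upper face of the housing's 4 mm cover plate, 97 mm above the table. The slot is 18 mm wide (clamp x) and 34 mm long (clamp y). Tooth tops come to 6 mm below this point; between teeth there is room for a 4 mm blade down to 15 mm below it. A blade coming down may land on a tooth top: where the teeth stand at the start is unknown.
- axle (a point): Centre of the steel star wheel, 46 mm under the slot, axis along clamp x, 16 mm wide: 14 straight teeth 9 mm thick from 27 to 40 mm radius (pitch 18 mm at the tops). Pushing the top teeth to clamp +y moves the jaw +y, 6 mm per tooth; to -y backs it off. Pressed down, wheel and jaw give 1 mm per 12 N. Stiff: about 6 N at the teeth, up to 10 N once clamping; it stays where it is left.
- pad_face (a point): Centre of the rubber pad's face that meets the fragment (46 mm wide, 40 mm high), 30 mm above the table. The pad is carried on springs in front of the aluminium jaw block, with an 18 mm gap between block and pad when free.
- pad (a joint): How far the pad is pushed in towards the jaw block against its springs, m: 0 free, 0.012 solid; 0.7 N per mm. About 0.006 is wanted.
- stop_face (a point): Centre of the end stop's face that the fragment is pressed against, 30 mm above the table; the face looks to clamp -y.
- tile: Loose fired-clay tile fragment, 54 (x) x 30 (y) x 46 mm with a raised patch on top (53 mm in all), 160 g, standing on the clamp's 8 mm bed between pad and stop. Origin at the centre of its underside.
- tool: Adjusting tool, 124 mm tall, standing blade down in the stand, 120 g. Origin at the blade's tip, z up along the handle. Steel blade 12 mm wide (x), 4 mm thick (y), z from 0 to 48 mm; flange 40 x 36 mm from z = 48 to 54 mm; dark wooden handle 30 (x) x 22 (y) mm from z = 54 to 124 mm, best gripped across y. In the slot its x lies along clamp x.
- pocket (a point): Centre of the mouth of the stand's pocket, on top of the wooden stand block (75 x 75 mm, 58 mm high, fixed). The pocket takes the blade: 19 mm in x, 12 mm in y, 55 mm deep. Fully home, the tool's flange lies on the block, the blade's tip 48 mm below this point.
- stand: The stand block; origin at the centre of its underside, x and y along its sides.
- beaker: Bystander: white plastic beaker, 72 mm across, 85 mm high; origin at its underside. Leave it alone.
- tape_roll: Bystander: clear tape roll, 70 mm across, 22 mm high; origin at its underside. Leave it alone.
- jar: Bystander: jar, 52 mm across, 70 mm high; origin at its underside. Leave it alone.
- brush: Bystander: brush lying on the table; origin at its underside. Leave it alone.
- sherd_a: Bystander: small clay sherd, about 60 mm, 9 mm thick; origin at its underside. Leave it alone.
- sherd_b: Bystander: small clay sherd, 36 x 24 x 11 mm; origin at its underside. Leave it alone.
- phone: Bystander: phone, 145 x 72 x 9 mm; origin at its underside. Leave it alone.
- scale_bar: Bystander: photo scale bar, 100 x 16 x 5 mm; origin at its underside. Leave it alone.
- jaw: The jaw: aluminium block 46 (x) x 16 (y) x 44 mm, top 54 mm above the table, carrying the rubber pad in front. Its origin lies on the clamp's y axis and slides with it. Driven by the wheel only: not to be touched.
There are look-alikes about, which are no part of the job. There is more than one size of the tool; the job needs the largest.

How it is judged:
By the outcome, as a careful person would: the job done as asked, in the order asked, and still so for the second after the job is handed in, with the robot touching nothing.
It also fails if it takes over 70 s, if anything falls off the work surface, if the arm or the gripper's body presses on something with over 40 N, if the wrist force passes 120 N, or if a joint passes its speed limit or range.

## Working session

There is one attempt and no reset: what is moved stays moved. The work goes in short steps, Python scripts to look and compute and a tool call to move; the robot and the scene stay as the last step left them, time stands still between calls to the robot, and variables do not carry over. Pictures are saved under pics/ and viewed, at most 10 in all, crops included, and the job is handed in when it is done.

Besides the shell and the picture viewer there is one more tool, called after "Emit:" by a JSON object that holds its "name" and its "arguments", one argument or row to a line. servo_tool: Moves the arm, as the interface text tells. Its arguments: {"type":"object","properties":{"moves":{"type":"array"},"force":{"type":"number"}},"required":["moves"]}

```bash
mkdir -p pics; ls; cat > h.py <<'E'
import numpy as np, cv2
from workcell import *
def shot(n,f=None):
    p,d=camera(n)
    if f: cv2.imwrite('pics/'+f,p[:,:,::-1])
    return p,d
def w(n,x):
    c=calibration(n); return np.array(c["R"]).T@(np.array(x)-np.array(c["t"]))
def px(n,X):
    c=calibration(n); v=np.array(c["camera_matrix"])@(np.array(c["R"])@np.array(X)+np.array(c["t"])); return (v[:2]/v[2]).round()
def find(name,n,f=mark_of):
    for r in f(name,n): print(name,n,w(n,r["xyz"]).round(4),round(r["score"],2),px(n,w(n,r["xyz"])))
E
python3 - <<'E'
from h import *
o=get_obs();print(o,grasp_offset)
for n in ("top","side"):
    shot(n,n+'0.png')
    for k in ("tool","pocket","slot","pad_face","stop_face","clamp","tile","stand"): find(k,n)
p=cv2.hconcat([cv2.imread('pics/top0.png'),cv2.imread('pics/side0.png')])
E
```

```text
pics
{'time': 0.0, 'q': array([6.95567523e+01, 5.01041048e+00, 1.00338549e+01, 9.51013949e+01,
       1.00739111e-03, 9.00010243e+01]), 'qd': array([ 0.05435923, -0.11870928,  0.0428747 , -0.00921437,  0.03018867,
       -0.06420181]), 'joint_efforts': array([ 9.76389892e-04, -5.20379984e+01,  4.64811516e+01,  1.61073374e-02,
        9.22703816e-05, -6.68681579e-06]), 'ee_pos': array([0.1919937 , 0.51508146, 0.19238438]), 'tcp_rot': array([-1.79922049e+02, -1.00599656e-03,  1.59555727e+02]), 'wrist_force': array([-0.01759569,  0.3089556 , -0.34351396]), 'torque': array([-0.00278166,  0.01876994, -0.01860378]), 'grasp_force': 0.0, 'opening': 0.08547088185249227} 0.0187
tool top [ 0.3629 -0.3091  0.0004] 0.75 [401. 276.]
tool top [ 0.4763 -0.2955  0.0115] 0.56 [394. 232.]
pocket top [ 0.4731 -0.2958  0.058 ] 0.65 [399. 233.]
slot top [ 0.5609 -0.076   0.0968] 0.64 [310. 199.]
pad_face top [0.5313 0.0122 0.0294] 0.65 [274. 214.]
stop_face top [0.5166 0.05   0.031 ] 0.79 [260. 220.]
clamp top [ 0.535  -0.0008  0.0016] 0.77 [279. 213.]
tile top [0.5221 0.035  0.0083] 0.49 [266. 218.]
stand top [ 0.4766 -0.2967  0.0013] 0.67 [394. 232.]
tool side [ 0.4725 -0.2957  0.0084] 0.82 [260. 322.]
tool side [ 0.3617 -0.3054 -0.0048] 0.71 [210. 335.]
tool side [ 0.4576 -0.4006 -0.0035] 0.7 [259. 368.]
pocket side [ 0.4746 -0.2952  0.0514] 0.93 [261. 310.]
slot side [ 0.5596 -0.0752  0.0916] 0.77 [286. 223.]
pad_face side [0.5299 0.0161 0.0291] 0.54 [269. 216.]
stop_face side [0.512  0.0541 0.0294] 0.95 [261. 207.]
stop_face side [ 0.5591 -0.0783  0.0486] 0.23 [286. 236.]
clamp side [ 5.32e-01 -1.00e-04 -2.40e-03] 0.57 [271. 229.]
tile side [0.5246 0.0371 0.0054] 0.79 [266. 218.]
stand side [ 0.4793 -0.3004 -0.0044] 0.73 [264. 327.]
stand side [ 0.5319  0.0015 -0.0056] 0.33 [271. 230.]
```

View pics/top0.png

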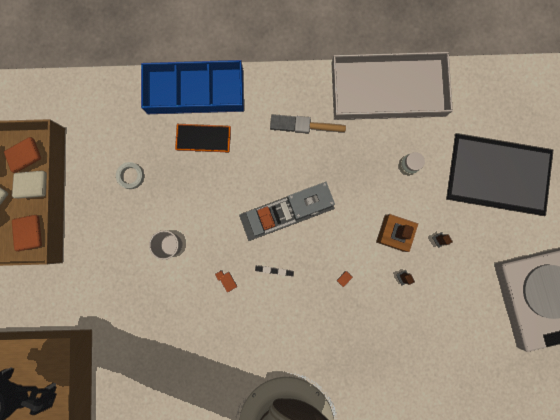

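View pics/side0.png

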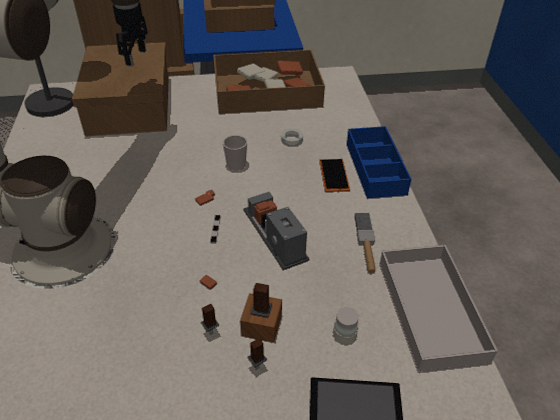

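Candidates for the tool: (399,233) in the stand, (442,239) and (405,277) standing in the open, both smaller. I choose the one in the stand, at (399,233) in top and (260,300) in side. A close crop will check it and give the yaw.

```bash
python3 - <<'E'
from h import *
p=cv2.imread('pics/top0.png')[205:290,370:460]; q=cv2.imread('pics/side0.png')[275:375,190:290]
cv2.imwrite('pics/c1.png',cv2.hconcat([cv2.resize(p,(400,400),interpolation=2),cv2.resize(q,(400,400),interpolation=2)]))
for n in ("top","side"):
    c=calibration(n);print(n,c["camera_matrix"][0],w(n,[0,0,0]))
shot("wrist");print("wristcam",w("wrist",[0,0,0]),w("wrist",[0,0,1])-w("wrist",[0,0,0]),calibration("wrist")["camera_matrix"])
shot("top")
for k in ("beaker","jar","tape_roll","phone"): find(k,"top")
E
```

```text
top [465.93336193   0.         274.48511449] [0.45099443 0.00767468 1.22005807]
side [539.4436539    0.         277.83633079] [ 0.41109955 -0.9940727   1.00246622]
wristcam [0.11952332 0.54253249 0.37352502] [ 0.282882   -0.10422321 -0.95347538] [[341.62958542   0.         283.07991985]
 [  0.         341.62958542 208.23120961]
 [  0.           0.           1.        ]]
beaker top [ 0.4569  0.2862 -0.0028] 0.8 [170. 246.]
jar top [ 0.6512 -0.3432  0.0014] 0.62 [408. 166.]
tape_roll top [ 0.647   0.3887 -0.0017] 0.74 [131. 175.]
phone top [7.427e-01 2.005e-01 2.000e-04] 0.66 [202. 138.]
phone top [0.5237 0.0359 0.0079] 0.36 [265. 218.]
```

View pics/c1.png

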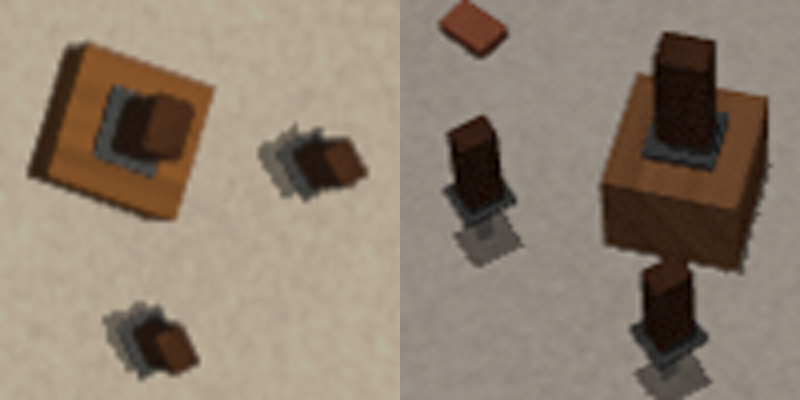

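Emit:
{"name": "servo_tool", "arguments": {
  "moves": [
    [[0,0,-4.4],[-0.02,-0.024,-0.01],100],
    [[0,0,0],[-0.026,-0.028,-0.01],100],
    [[0,0,0],[-0.028,-0.031,-0.01],100],
    [[0,0,0],[-0.028,-0.031,-0.01],100],
    [[0,0,0],[-0.028,-0.031,-0.01],100],
    [[0,0,0],[-0.028,-0.031,-0.01],100],
    [[0,0,0],[-0.028,-0.031,-0.01],100],
    [[0,0,0],[-0.028,-0.031,0],100],
    [[0,0,0],[-0.028,-0.031,0],100]
  ]
}}

```text
time: 2.1
ee_pos: [0.3486, 0.1876, 0.2637]
tcp_rot: [179.9, 0.1, 164.0]
wrist_force: [1.1, 0.8, 0.3]
opening: 0.0856
grasp_force: 0.0
```

```bash
python3 - <<'E'
from h import *
o=get_obs();print(o['time'],o['q'].round(1),o['ee_pos'].round(4),o['tcp_rot'].round(2))
E
```

```text
2.1 [ 28.3 -13.6   0.7 104.2   0.   44.3] [0.3486 0.1876 0.2637] [1.7994e+02 6.0000e-02 1.6397e+02]
```

Emit:
{"name": "servo_tool", "arguments": {
  "moves": [
    [[0,0,0],[-0.021,-0.036,0],100],
    [[0,0,0],[-0.021,-0.036,0],100],
    [[0,0,0],[-0.021,-0.036,0],100],
    [[0,0,0],[-0.021,-0.036,0],100],
    [[0,0,0],[-0.021,-0.036,0],100],
    [[0,0,0],[-0.021,-0.036,0],100],
    [[0,0,0],[-0.021,-0.036,0],100],
    [[0,0,0],[-0.021,-0.036,0],100],
    [[0,0,0],[-0.021,-0.036,0],100],
    [[0,0,0],[-0.021,-0.036,0],100],
    [[0,0,0],[-0.021,-0.036,0],100],
    [[0,0,0],[-0.022,-0.034,0],100]
  ]
}}

```text
time: 3.3
ee_pos: [0.4724, -0.296, 0.2632]
tcp_rot: [-180.0, 0.0, 163.9]
wrist_force: [-0.2, 0.7, 0.6]
opening: 0.0854
grasp_force: 0.0
```

```bash
python3 - <<'E'
from h import *
o=get_obs();print(o['time'],o['q'].round(1),o['ee_pos'].round(4),o['tcp_rot'].round(2))
p,d=shot("wrist","w1.png")
for k in ("tool","pocket","stand"): find(k,"wrist")
m=cut_out("tool","wrist")
c=calibration("wrist");K=c["camera_matrix"]
v,u=np.mgrid[:420,:560]
P=np.stack([(u-K[0,2])*d/K[0,0],(v-K[1,2])*d/K[1,1],d],-1)
W=(P-np.array(c["t"]))@np.array(c["R"])
np.save('W1.npy',W)
for lo,hi in ((.115,.150),(.052,.0605),(.061,.072)):
    s=(d>0)&(abs(W[...,0]-.475)<.06)&(abs(W[...,1]+.296)<.06)&(W[...,2]>lo)&(W[...,2]<hi)
    q=W[s]; print(lo,len(q),np.median(q[:,2]),cv2.minAreaRect((q[:,:2]*1000).astype(np.float32)))
E
```

```text
3.3 [-32.1   8.3  21.7 103.3   0.  -16. ] [ 0.4724 -0.296   0.2632] [-1.8000e+02  2.0000e-02  1.6393e+02]
tool wrist [ 0.3597 -0.3054 -0.0046] 0.72 [251.  76.]
tool wrist [ 0.4478 -0.3982 -0.0033] 0.7 [204. 166.]
tool wrist [ 0.4724 -0.294   0.0037] 0.57 [285. 163.]
stand wrist [ 0.4719 -0.295  -0.0006] 0.73 [282. 163.]
0.115 780 0.13316155744800134 ((472.6719970703125, -290.8692932128906), (21.92300033569336, 30.698253631591797), 69.5938491821289)
0.052 2860 0.05748719325385546 ((472.8992004394531, -290.7627868652344), (75.00626373291016, 75.46550750732422), 69.55760192871094)
0.061 467 0.06351604632361958 ((472.7450866699219, -290.6696472167969), (35.99607849121094, 40.22211837768555), 69.64295959472656)
```

View pics/w1.png

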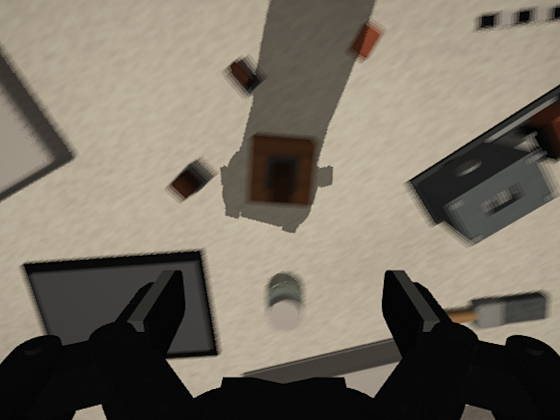

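The wrist view shows the stand at (282,170) with the handle in it, the small tools at (243,75) and (190,180), and the clamp at the right. The view was slightly blurred, so I measure again at rest.

```bash
cat >> h.py <<'E'
def cloud(n,f=None):
    c=calibration(n);p,d=shot(n,f);K=c["camera_matrix"]
    v,u=np.mgrid[:420,:560]
    P=np.stack([(u-K[0,2])*d/K[0,0],(v-K[1,2])*d/K[1,1],d],-1)
    W=(P-np.array(c["t"]))@np.array(c["R"]); W[d==0]=np.nan
    return p,W
def rect(W,c,r,lo,hi):
    s=(abs(W[...,0]-c[0])<r)&(abs(W[...,1]-c[1])<r)&(W[...,2]>lo)&(W[...,2]<hi)
    q=W[s]; a=cv2.minAreaRect((q[:,:2]*1000).astype(np.float32))
    print(lo,len(q),np.median(q[:,2]).round(4),np.round(a[0],1),np.round(a[1],1),round(a[2],1))
E
python3 - <<'E'
from h import *
o=get_obs();print(o['time'],o['qd'].round(2),o['ee_pos'].round(4),o['tcp_rot'].round(2))
p,W=cloud("wrist")
for lo,hi in ((.115,.150),(.052,.0605),(.061,.072)): rect(W,(.473,-.291),.06,lo,hi)
E
```

```text
3.55 [ 1.15 -1.67 -0.41  0.05 -0.15 -0.03] [ 0.4722 -0.2939  0.2629] [ 1.7998e+02 -3.0000e-02  1.6393e+02]
0.115 781 0.1333 [ 473.1 -293.1] [21.9 30.5] 69.2
0.052 2860 0.0577 [ 473.2 -293. ] [75.  75.5] 69.4
0.061 458 0.0637 [ 472.6 -292.8] [35.9 39.6] 69.3
```

Emit:
{"name": "servo_tool", "arguments": {
  "moves": [
    [[0,0,4.6],[0,0,0.03],100],
    [[0,0,0],[0,0,0.03],100],
    [[0,0,0],[0,0,0.03],100],
    [[0,0,0],[0,0,0],100],
    [[0,0,0],[0,0,0],100]
  ]
}}

```text
time: 4.1
ee_pos: [0.4723, -0.2932, 0.1744]
tcp_rot: [-180.0, 0.0, 159.4]
wrist_force: [-0.4, -0.1, 1.4]
opening: 0.0853
grasp_force: 0.0
```

```bash
python3 - <<'E'
from h import *
o=get_obs();print(o['time'],o['qd'].round(2),o['ee_pos'].round(4),o['tcp_rot'].round(2))
p,W=cloud("wrist")
for lo,hi in ((.115,.150),(.052,.0605),(.061,.072)): rect(W,(.473,-.293),.06,lo,hi)
E
```

```text
4.1 [-0.33 -0.1   2.65  0.3  -0.1  -0.21] [ 0.4723 -0.2932  0.1744] [-1.8000e+02  4.0000e-02  1.5942e+02]
0.115 1452 0.1333 [ 472.4 -293.2] [21.8 29.6] 69.1
0.052 4520 0.0577 [ 473.1 -293.2] [75.2 75.5] 69.6
0.061 729 0.0637 [ 472.8 -293. ] [35.9 39.8] 69.1
```

Emit:
{"name": "servo_tool", "arguments": {
  "moves": [
    [[0,0,0],[0,0,0.03],100],
    [[0,0,0],[0,0,0.03],100],
    [[0,0,0],[0,0,0.025],100],
    [[0,0,0],[0,0,0.009],100],
    [[0,0,0],[0,0,0],100],
    [[0,0,0],[0,0,0],40],
    [[0,0,0],[0,0,0],10],
    [[0,0,0],[0,0,0],10],
    [[0,0,0],[0,0,0],10],
    [[0,0,0],[0,0,0],10],
    [[0,0,0],[0,0,0],10],
    [[0,0,0],[0,0,0],10]
  ],
  "force": 80
}}

```text
time: 5.35
ee_pos: [0.4729, -0.2943, 0.08]
tcp_rot: [-180.0, 0.1, 159.4]
wrist_force: [1.1, 0.9, 5.9]
opening: 0.0197
grasp_force: 79.5
```

Emit:
{"name": "servo_tool", "arguments": {
  "moves": [
    [[0,0,0],[0,0,-0.02],10],
    [[0,0,0],[0,0,-0.03],10],
    [[0,0,0],[0,0,-0.03],10],
    [[0,0,0],[0,0,-0.03],10],
    [[0,0,-8],[0,0,-0.03],10],
    [[0,0,-8],[0,0,-0.02],10],
    [[0,0,-8],[0,0,0],10],
    [[0,0,-8],[0,0,0],10],
    [[0,0,-8],[0,0,0],10],
    [[0,0,0],[0,0,0],10],
    [[0,0,0],[0,0,0],10]
  ]
}}

```text
time: 6.45
ee_pos: [0.4723, -0.2941, 0.2388]
tcp_rot: [180.0, -0.0, -160.9]
wrist_force: [0.2, -0.1, -1.2]
opening: 0.0201
grasp_force: 78.5
```

```bash
python3 - <<'E'
from h import *
o=get_obs();print(o['time'],o['qd'].round(2),o['q'].round(1),o['ee_pos'].round(4),o['tcp_rot'].round(2),o['opening'])
p,W=cloud("wrist","w2.png");np.save("W2.npy",W)
for k in ("slot","pad_face","stop_face","clamp","tile","axle"): find(k,"wrist")
rect(W,(.56,-.076),.075,.09,.102)
rect(W,(.514,.053),.05,.056,.064)
shot("top");
for k in ("slot","pad_face","stop_face","clamp","jaw","tile"): find(k,"top")
p,W=cloud("top")
rect(W,(.56,-.076),.075,.09,.102)
rect(W,(.514,.053),.05,.056,.064)
E
```

```text
6.45 [-0.04 -0.07  0.08  0.05 -0.03  0.28] [-31.9   7.2  17.7 100.5  -0.  -51. ] [ 0.4723 -0.2941  0.2388] [ 1.7997e+02 -2.0000e-02 -1.6088e+02] 0.020054073036635412
slot wrist [ 0.5562 -0.0765  0.0972] 0.77 [444. 317.]
pad_face wrist [0.5239 0.0117 0.0315] 0.96 [494. 285.]
pad_face wrist [ 6.546e-01 -3.393e-01  4.000e-04] 0.73 [208. 279.]
stop_face wrist [0.5108 0.0546 0.0318] 0.81 [529. 287.]
clamp wrist [ 0.5351  0.0103 -0.0012] 0.63 [475. 280.]
clamp wrist [ 0.6523 -0.3379 -0.0037] 0.25 [210. 276.]
tile wrist [0.5199 0.0348 0.0087] 0.92 [501. 279.]
axle wrist [ 0.5564 -0.0767  0.0516] 0.9 [427. 295.]
0.09 3284 0.0969 [557.  -74.2] [ 61.5 101.2] 19.0
0.056 1342 0.0602 [518.1  50.7] [67.7 49.1] 32.4
slot top [ 0.5611 -0.0764  0.0948] 0.6 [310. 199.]
pad_face top [0.5302 0.0146 0.0278] 0.6 [273. 214.]
stop_face top [0.5165 0.0495 0.031 ] 0.87 [260. 220.]
clamp top [0.5333 0.0009 0.0022] 0.69 [279. 214.]
jaw top [ 0.5334 -0.0026 -0.0011] 0.52 [280. 214.]
tile top [0.5228 0.0361 0.0051] 0.69 [265. 218.]
tile top [ 5.32e-01 -2.00e-03 -2.00e-04] 0.58 [280. 214.]
0.09 932 0.0971 [559.6 -77.7] [ 60.5 100.3] 19.0
0.056 375 0.06 [518.2  41.5] [63.6 69. ] 19.2
```

View pics/w2.png

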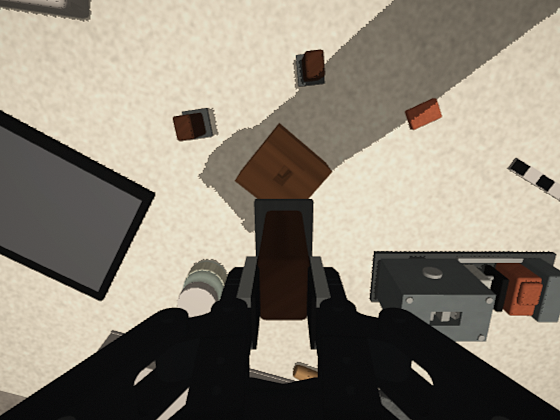

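The stand's empty pocket is at (282,175). The clamp is at the right: cover slot with teeth at (446,318), tile at (518,285). I move to a close look from beside the slot.

Emit:
{"name": "servo_tool", "arguments": {
  "moves": [
    [[0,0,0],[-0.02,0.015,0],10],
    [[0,0,0],[-0.03,0.022,0],10],
    [[0,0,0],[-0.035,0.026,0],10],
    [[0,0,0],[-0.036,0.026,0],10],
    [[0,0,0],[-0.036,0.026,0],10],
    [[0,0,0],[-0.035,0.026,0],10],
    [[0,0,0],[-0.03,0.022,0],10],
    [[0,0,0],[-0.02,0.014,0.01],10],
    [[0,0,0],[0,0,0.01],10],
    [[0,0,0],[0,0,0],10],
    [[0,0,0],[0,0,0],10]
  ]
}}

```text
time: 8.3
ee_pos: [0.6415, -0.0476, 0.2192]
tcp_rot: [180.0, -0.0, -160.7]
wrist_force: [0.0, -0.0, -0.2]
opening: 0.0202
grasp_force: 78.5
```

```bash
python3 - <<'E'
from h import *
o=get_obs();print(o['time'],o['qd'].round(2),o['q'].round(1),o['ee_pos'].round(4),o['tcp_rot'].round(2),o['opening'])
p,W=cloud("wrist","w3.png");np.save("W3.npy",W)
for k in ("slot","pad_face","stop_face","tile"): find(k,"wrist")
rect(W,(.557,-.074),.075,.09,.102)
print(px("wrist",[.557,-.074,.097]))
E
```

```text
8.3 [-0.56 -0.6   0.92  0.16  0.02  0.05] [ -4.2  19.5  30.1 100.6  -0.  -23.6] [ 0.6415 -0.0476  0.2192] [ 1.8000e+02 -3.0000e-02 -1.6068e+02] 0.02018025167265856
slot wrist [ 0.5361  0.0076 -0.0019] 0.73 [361.  96.]
slot wrist [ 0.5551 -0.0778  0.0972] 0.59 [283.  82.]
slot wrist [ 0.7398  0.1998 -0.0029] 0.45 [432. 296.]
pad_face wrist [0.5281 0.0113 0.0323] 0.59 [374.  89.]
stop_face wrist [0.5128 0.0514 0.0327] 0.81 [417.  88.]
stop_face wrist [ 0.5599 -0.0799  0.0468] 0.29 [279.  88.]
tile wrist [0.5242 0.035  0.0094] 0.59 [390.  93.]
0.09 8322 0.0967 [557.2 -74.3] [ 60.1 100.3] 19.1
[286.  85.]
```

View pics/w3.png

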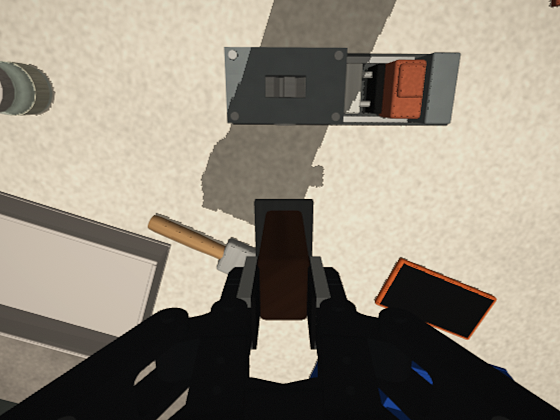

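```bash
python3 - <<'E'
from h import *
W=np.load("W3.npy");a=np.radians(19.1)
S=np.array([.5572,-.0743]);ex=np.array([np.cos(a),np.sin(a)]);ey=np.array([-np.sin(a),np.cos(a)])
d=W[...,:2]-S;X=d@ex*1000;Y=d@ey*1000;Z=W[...,2]*1000
def prof(xr,y0,y1,st):
    for y in np.arange(y0,y1,st):
        s=(abs(X)<xr)&(Y>=y)&(Y<y+st); z=Z[s]
        if len(z): print(round(y-0,1),np.percentile(z,[10,50,90]).round(0),len(z),end=' | ')
    print()
prof(5,-20,20,1.5)
prof(12,44,184,3)
s=(abs(X)<28)&(abs(Y)<30)&(Z<94)&(Z>50);print("slot extents",np.percentile(X[s],[2,98]),np.percentile(Y[s],[2,98]))
p=cv2.imread('pics/w3.png');cv2.imwrite('pics/c3.png',cv2.resize(p[35:135,215:475],(780,300),interpolation=2))
E
```

```text
-20.0 [95. 97. 98.] 26 | -18.5 [96. 96. 97.] 27 | -17.0 [86. 87. 87.] 23 | -15.5 [86. 88. 88.] 24 | -14.0 [87. 88. 89.] 18 | -12.5 [88. 89. 89.] 18 | -11.0 [88. 89. 90.] 24 | -9.5 [84. 85. 87.] 24 | -8.0 [79. 81. 83.] 24 | -6.5 [77. 78. 79.] 10 | -5.0 [76. 77. 78.] 21 | -3.5 [76. 77. 79.] 22 | -2.0 [86. 87. 90.] 15 | -0.5 [89. 90. 91.] 20 | 1.0 [90. 90. 91.] 24 | 2.5 [89. 90. 91.] 24 | 4.0 [89. 90. 91.] 19 | 5.5 [89. 89. 90.] 17 | 7.0 [79. 90. 90.] 13 | 8.5 [74. 75. 76.] 22 | 10.0 [75. 77. 78.] 24 | 11.5 [79. 80. 81.] 23 | 13.0 [82. 83. 84.] 22 | 14.5 [84. 85. 86.] 22 | 16.0 [85. 88. 98.] 29 | 17.5 [96. 97. 98.] 26 | 19.0 [96. 97. 97.] 24 | 
44 [96. 97. 98.] 109 | 47 [96. 97. 98.] 103 | 50 [95. 95. 95.] 1 | 56 [51. 53. 54.] 48 | 59 [52. 53. 54.] 83 | 62 [52. 53. 54.] 83 | 65 [52. 53. 54.] 84 | 68 [53. 53. 54.] 86 | 71 [52. 53. 54.] 48 | 77 [32. 33. 34.] 5 | 80 [ 8.  9. 33.] 16 | 83 [7. 8. 9.] 69 | 86 [ 8. 34. 51.] 328 | 89 [50. 51. 52.] 79 | 92 [50. 51. 52.] 73 | 95 [50. 50. 50.] 1 | 101 [25. 40. 51.] 257 | 104 [53. 54. 59.] 133 | 107 [53. 60. 61.] 97 | 110 [54. 60. 61.] 82 | 113 [54. 61. 62.] 87 | 116 [55. 61. 62.] 93 | 119 [55. 60. 62.] 81 | 122 [54. 61. 62.] 85 | 125 [54. 61. 62.] 81 | 128 [53. 59. 61.] 41 | 131 [52. 53. 54.] 11 | 134 [48. 56. 60.] 210 | 137 [59. 60. 61.] 83 | 140 [59. 60. 61.] 85 | 143 [59. 60. 61.] 88 | 146 [59. 60. 61.] 84 | 149 [59. 60. 61.] 80 | 152 [59. 60. 61.] 92 | 155 [59. 60. 61.] 83 | 158 [59. 60. 61.] 61 | 
slot extents [-8.96595216  8.17892073] [-16.81732019  16.69551883]
```

View pics/c3.png

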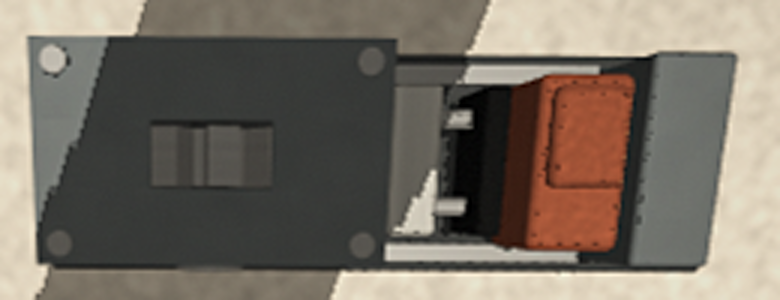

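Slot seen at crop (212,153), a tooth at about (233,155), gaps on both sides of it; pad black at 450–510, tile 520–635, stop from 650. Next I check how the tool sits in the grip.

```bash
python3 - <<'E'
from h import *
W=np.load("W3.npy");t=np.array([.6415,-.0476]);a=np.radians(199.32)
d=W[...,:2]-t;x=d@[np.cos(a),np.sin(a)]*1000;y=d@[np.sin(a),-np.cos(a)]*1000;Z=W[...,2]*1000-219.2
for lo,hi in ((-30,-8),(40,70)):
    s=(abs(x)<24)&(abs(y)<(24 if lo<0 else 12))&(Z>lo)&(Z<hi)
    print(lo,s.sum(),np.percentile(x[s],[1,50,99]).round(1),np.percentile(y[s],[1,50,99]).round(1),np.percentile(Z[s],[5,50,95]).round(1))
D=W[...,:2]-np.array([.5572,-.0743]);b=np.radians(19.1);Y=D@[-np.sin(b),np.cos(b)]*1000;X=D@[np.cos(b),np.sin(b)]*1000;z=W[...,2]*1000
for n,zl,zh,y0,y1,xr in (("jaw",51,56,52,78,15),("pad",48.5,53,80,100,15),("tile",51,64,98,133,20),("stop",58,63,131,165,20)):
    s=(abs(X)<xr)&(z>zl)&(z<zh)&(Y>y0)&(Y<y1);print(n,np.percentile(Y[s],[1,3,97,99]).round(1))
E
```

```text
-30 1492 [-14.8  13.9  19.9] [-16.7   1.6  18.8] [-18.5 -16.3 -12.3]
40 4088 [-13.8   5.1  15.1] [-11.5   0.4  11.5] [44.4 53.5 64.6]
jaw [57.8 58.  72.3 72.8]
pad [86.9 87.1 94.5 94.9]
tile [103.3 103.8 129.6 131.8]
stop [134.8 135.3 159.4 159.9]
```

Emit:
{"name": "servo_tool", "arguments": {
  "moves": [
    [[0,0,0],[0.022,-0.001,0],10],
    [[0,0,0],[0.03,-0.001,0],10],
    [[0,0,0],[0.025,-0.001,0],10],
    [[0,0,0],[0.011,-0.0005,0.01],10],
    [[0,0,0],[0,0,0.01],10],
    [[0,0,0],[0,0,0.01],10],
    [[0,0,0],[0,0,0.01],10],
    [[0,0,0],[0,0,0],10],
    [[0,0,0],[0,0,0],10],
    [[0,0,0],[0,0,0],10]
  ]
}}

```text
time: 9.55
ee_pos: [0.5606, -0.0792, 0.1793]
tcp_rot: [-180.0, 0.0, -160.6]
wrist_force: [0.6, -0.6, -1.2]
opening: 0.0199
grasp_force: 78.6
```

```bash
cat >> h.py <<'E'
S=np.array([.5572,-.0743]);A=np.radians(19.1);EX=np.array([np.cos(A),np.sin(A)]);EY=np.array([-np.sin(A),np.cos(A)])
def st():
    o=get_obs();d=o['ee_pos'][:2]-S;f=o['wrist_force']
    print('t',round(o['time'],2),'clampX %.1f Y %.1f tipz %.1f'%(d@EX*1000,d@EY*1000,(o['ee_pos'][2]-.0703)*1000),'yaw',o['tcp_rot'].round(2),'F x %.1f y %.1f z %.1f'%(f[:2]@EX,f[:2]@EY,f[2]))
E
python3 - <<'E'
from h import *
st()
p,W=cloud("side","s4.png")
a=px("side",[.5572,-.0743,.11]).astype(int);print(a)
cv2.imwrite('pics/c4.png',cv2.resize(p[a[1]-60:a[1]+40,a[0]-60:a[0]+60,::-1],(720,600),interpolation=2))
E
```

```text
t 9.55 clampX 1.6 Y -5.8 tipz 109.0 yaw [-1.7999e+02  1.0000e-02 -1.6063e+02] F x 0.4 y -0.7 z -1.2
[285 217]
```

View pics/c4.png

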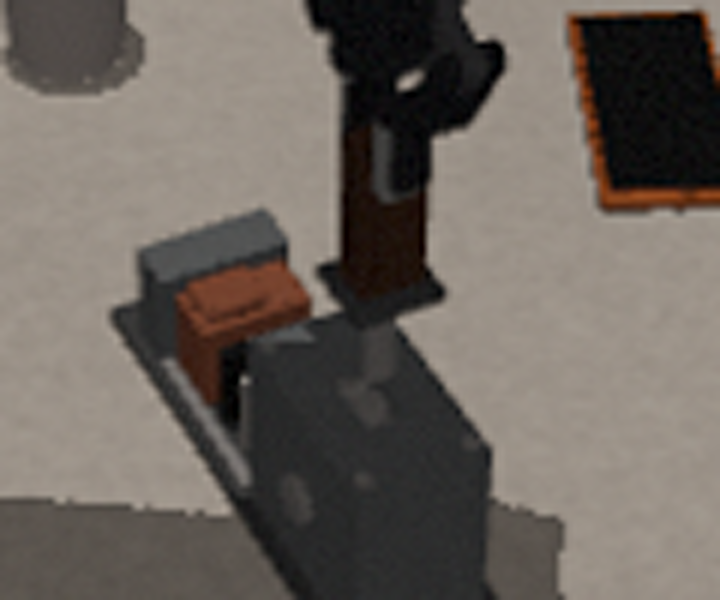

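The blade hangs upright over the slot at (370,390), just above the cover.

Emit:
{"name": "servo_tool", "arguments": {
  "moves": [
    [[0,0,0],[0.001,0,0.008],10],
    [[0,0,0],[0,0,0.006],10],
    [[0,0,0],[0,0,0.003],10],
    [[0,0,0],[0,0,0.002],10],
    [[0,0,0],[0,0,0.001],10],
    [[0,0,0],[0,0,0],10],
    [[0,0,0],[0,0,0],10]
  ]
}}

```text
time: 10.3
ee_pos: [0.5593, -0.0797, 0.1593]
tcp_rot: [-180.0, 0.0, -160.6]
wrist_force: [0.6, -0.3, -1.5]
opening: 0.0199
grasp_force: 78.6
```

```bash
python3 -c "
from h import *
st()"
```

```text
t 10.3 clampX 0.2 Y -5.8 tipz 89.0 yaw [-1.7999e+02  1.0000e-02 -1.6064e+02] F x 0.5 y -0.5 z -1.5
```

Emit:
{"name": "servo_tool", "arguments": {
  "moves": [
    [[0,0,0],[0,0,0.002],10],
    [[0,0,0],[0,0,0.0015],10],
    [[0,0,0],[0,0,0.001],10],
    [[0,0,0],[0,0,0],10],
    [[0,0,0],[0,0.002,0],10],
    [[0,0,0],[0,0.002,0],10],
    [[0,0,0],[0,0,0],10]
  ]
}}

```text
time: 11.0
ee_pos: [0.5582, -0.0766, 0.1547]
tcp_rot: [-179.9, -0.0, -160.7]
wrist_force: [2.0, -4.7, -2.5]
opening: 0.0203
grasp_force: 78.5
```

```bash
python3 -c "
from h import *
st()"
```

```text
t 11.0 clampX 0.2 Y -2.5 tipz 84.4 yaw [-179.88   -0.   -160.66] F x 0.3 y -5.1 z -2.5
```

Emit:
{"name": "servo_tool", "arguments": {
  "moves": [
    [[0,0,0],[0,0.001,0],10],
    [[0,0,0],[0,0.0015,0],10],
    [[0,0,0],[0,0.0015,0],10],
    [[0,0,0],[0,0.0015,0],10],
    [[0,0,0],[0,0.0015,0],10],
    [[0,0,0],[0,0,0],10]
  ]
}}

```text
time: 11.6
ee_pos: [0.5559, -0.0701, 0.1547]
tcp_rot: [-179.9, -0.0, -160.7]
wrist_force: [2.5, -5.8, -3.2]
opening: 0.0199
grasp_force: 78.5
```

```bash
python3 -c "
from h import *
st()"
```

```text
t 11.6 clampX 0.1 Y 4.4 tipz 84.4 yaw [-179.87   -0.   -160.67] F x 0.5 y -6.3 z -3.2
```

Emit:
{"name": "servo_tool", "arguments": {
  "moves": [
    [[0,0,0],[0,0.0015,0],10],
    [[0,0,0],[0,0.0015,0],10],
    [[0,0,0],[0,0.0015,0],10],
    [[0,0,0],[0,0.0015,0],10],
    [[0,0,0],[0,0.001,0],10],
    [[0,0,0],[0,0,0],10]
  ]
}}

```text
time: 12.2
ee_pos: [0.5537, -0.0636, 0.1549]
tcp_rot: [-179.9, 0.0, -160.7]
wrist_force: [1.2, -5.2, -1.3]
opening: 0.0202
grasp_force: 78.7
```

```bash
cat >> h.py <<'E'
def meas():
    p,W=cloud("wrist")
    D=W[...,:2]-S;Y=D@EY*1000;X=D@EX*1000;z=W[...,2]*1000
    for n,zl,zh,y0,y1,xr in (("jaw",51,56,52,85,15),("pad",48.5,52.5,80,108,15),("tile",51.5,64,98,135,20),("stop",58,63,131,165,20)):
        s=(abs(X)<xr)&(z>zl)&(z<zh)&(Y>y0)&(Y<y1);q=Y[s]
        if len(q): print(n,len(q),np.percentile(q,[1,3,97,99]).round(1))
    return p,X,Y,z
E
python3 -c "
from h import *
st();meas()"
```

```text
t 12.2 clampX 0.2 Y 11.3 tipz 84.6 yaw [-1.7986e+02  2.0000e-02 -1.6067e+02] F x -0.5 y -5.3 z -1.3
jaw 627 [62.3 62.6 77.3 77.8]
pad 397 [ 92.   92.2 104.  104.7]
tile 1628 [ 98.9 103.4 134.7 134.9]
stop 1411 [134.7 135.3 159.2 159.8]
```

Emit:
{"name": "servo_tool", "arguments": {
  "moves": [
    [[0,0,0],[0,-0.001,0],10],
    [[0,0,0],[0,-0.0005,-0.003],10],
    [[0,0,0],[0,0,-0.005],10],
    [[0,0,0],[0,-0.003,-0.003],10],
    [[0,0,0],[0,-0.007,0],10],
    [[0,0,0],[0,-0.005,0],10],
    [[0,0,0],[0,-0.001,0],10],
    [[0,0,0],[0,0,0],10],
    [[0,0,0],[0,0,0],10]
  ]
}}

```text
time: 13.15
ee_pos: [0.559, -0.0793, 0.1654]
tcp_rot: [180.0, -0.0, -160.7]
wrist_force: [0.5, 0.8, -0.1]
opening: 0.0206
grasp_force: 78.9
```

```bash
python3 -c "
from h import *
st()"
```

```text
t 13.15 clampX 0.1 Y -5.3 tipz 95.1 yaw [ 1.7998e+02 -2.0000e-02 -1.6066e+02] F x 0.8 y 0.6 z -0.1
```

Emit:
{"name": "servo_tool", "arguments": {
  "moves": [
    [[0,0,0],[0,-0.001,0.003],10],
    [[0,0,0],[0,0,0.002],10],
    [[0,0,0],[0,0,0.001],10],
    [[0,0,0],[0,0,0.001],10],
    [[0,0,0],[0,0,0],10]
  ]
}}

```text
time: 13.65
ee_pos: [0.5594, -0.0801, 0.1584]
tcp_rot: [180.0, -0.0, -160.6]
wrist_force: [-0.1, -0.7, -1.8]
opening: 0.0203
grasp_force: 78.9
```

```bash
python3 -c "
from h import *
st()"
```

```text
t 13.65 clampX 0.1 Y -6.2 tipz 88.1 yaw [ 1.7999e+02 -1.0000e-02 -1.6064e+02] F x -0.3 y -0.6 z -1.8
```

No contact with a tooth top, so I go on down and push.

Emit:
{"name": "servo_tool", "arguments": {
  "moves": [
    [[0,0,0],[0,0,0.002],10],
    [[0,0,0],[0,0,0.0015],10],
    [[0,0,0],[0,0.001,0],10],
    [[0,0,0],[0,0.0015,0],10],
    [[0,0,0],[0,0.0015,0],10],
    [[0,0,0],[0,0,0],10]
  ]
}}

```text
time: 14.25
ee_pos: [0.5583, -0.0771, 0.1551]
tcp_rot: [-179.9, -0.0, -160.7]
wrist_force: [1.7, -4.2, -3.9]
opening: 0.0201
grasp_force: 78.6
```

```bash
python3 -c "
from h import *
st()"
```

```text
t 14.25 clampX 0.1 Y -3.1 tipz 84.8 yaw [-1.7989e+02 -1.0000e-02 -1.6067e+02] F x 0.2 y -4.6 z -3.9
```

Contact at Y ≈ -3. I push on 14.5 mm.

Emit:
{"name": "servo_tool", "arguments": {
  "moves": [
    [[0,0,0],[0,0.0015,0],10],
    [[0,0,0],[0,0.0015,0],10],
    [[0,0,0],[0,0.0015,0],10],
    [[0,0,0],[0,0.0015,0],10],
    [[0,0,0],[0,0.0015,0],10],
    [[0,0,0],[0,0.0015,0],10],
    [[0,0,0],[0,0.0015,0],10],
    [[0,0,0],[0,0.0015,0],10],
    [[0,0,0],[0,0.0015,0],10],
    [[0,0,0],[0,0.001,0],10],
    [[0,0,0],[0,0,0],10]
  ]
}}

```text
time: 15.35
ee_pos: [0.5537, -0.0638, 0.1554]
tcp_rot: [-179.8, 0.0, -160.7]
wrist_force: [2.2, -6.4, -1.6]
opening: 0.0201
grasp_force: 78.8
```

```bash
python3 -c "
from h import *
st();meas()"
```

```text
t 15.35 clampX 0.1 Y 11.1 tipz 85.1 yaw [-1.7984e+02  1.0000e-02 -1.6068e+02] F x 0.0 y -6.8 z -1.6
jaw 626 [68.1 68.4 83.2 83.5]
pad 399 [ 80.5  83.3 104.4 104.9]
tile 1755 [ 98.6  99.9 134.8 134.9]
stop 1402 [134.9 135.4 159.3 160. ]
```

```bash
python3 -c "
from h import *
p,X,Y,z=meas()
for y in np.arange(82,138,1.):
    s=(abs(X)<15)&(Y>=y)&(Y<y+1);q=z[s]
    if len(q): print(int(y),np.percentile(q,[10,50,90]).round(0).astype(int).tolist(),len(q),end=' | ')
cv2.imwrite('pics/w5.png',p[:,:,::-1])
c=px('wrist',[.53,.005,.05]).astype(int);print(c)
b=p[max(0,c[1]-75):c[1]+75,c[0]-100:c[0]+100,::-1];cv2.imwrite('pics/c5.png',cv2.resize(b,(800,600),interpolation=2))
"
```

```text
jaw 633 [68.1 68.3 83.1 83.7]
pad 390 [ 81.3  82.8 104.3 104.6]
tile 1724 [ 98.6  99.9 134.8 135. ]
stop 1415 [134.8 135.3 159.2 160.1]
82 [52, 53, 54] 38 | 83 [52, 52, 53] 26 | 88 [33, 34, 34] 8 | 89 [33, 34, 35] 10 | 90 [33, 34, 35] 7 | 91 [32, 34, 35] 10 | 92 [33, 34, 35] 11 | 93 [33, 34, 35] 12 | 94 [9, 34, 35] 10 | 95 [16, 35, 49] 360 | 96 [8, 51, 52] 64 | 97 [50, 51, 52] 41 | 98 [51, 52, 53] 44 | 99 [51, 52, 52] 33 | 100 [51, 52, 52] 38 | 101 [51, 51, 52] 37 | 102 [50, 51, 52] 30 | 103 [50, 51, 53] 61 | 104 [51, 53, 54] 47 | 105 [53, 54, 54] 49 | 106 [53, 56, 60] 88 | 107 [53, 59, 61] 57 | 108 [54, 60, 61] 49 | 109 [54, 61, 62] 38 | 110 [54, 61, 62] 38 | 111 [55, 61, 62] 38 | 112 [54, 61, 61] 38 | 113 [54, 61, 61] 36 | 114 [54, 61, 61] 39 | 115 [54, 61, 62] 36 | 116 [54, 60, 62] 43 | 117 [54, 61, 62] 38 | 118 [54, 61, 62] 39 | 119 [54, 61, 62] 38 | 120 [54, 61, 62] 38 | 121 [55, 61, 62] 38 | 122 [54, 61, 62] 37 | 123 [54, 61, 62] 41 | 124 [54, 61, 62] 35 | 125 [54, 61, 62] 37 | 126 [54, 61, 62] 39 | 127 [54, 61, 62] 33 | 128 [54, 60, 61] 37 | 129 [53, 60, 61] 18 | 130 [53, 54, 55] 9 | 131 [53, 54, 55] 8 | 132 [52, 52, 53] 4 | 134 [49, 54, 59] 131 | 135 [49, 56, 60] 121 | 136 [59, 60, 61] 49 | 137 [59, 60, 61] 37 | [367 194]
```

View pics/c5.png

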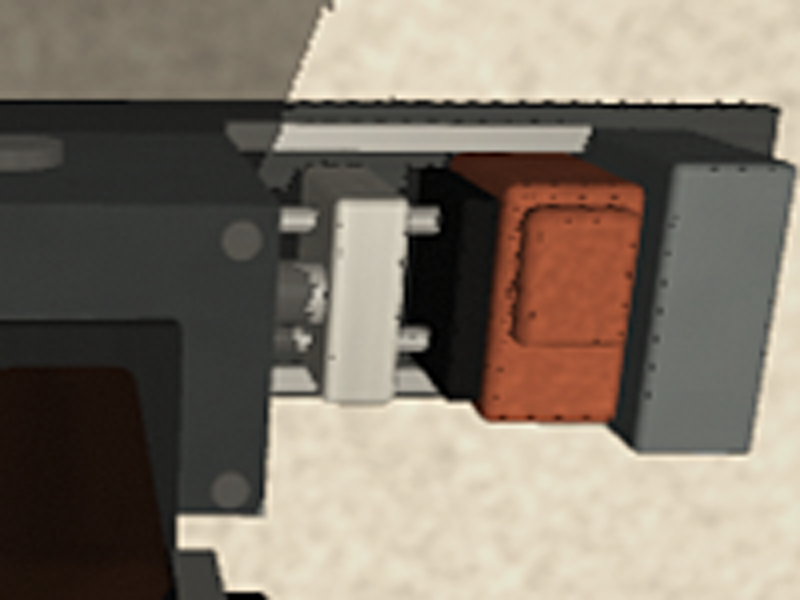

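```bash
cat >> h.py <<'E'
def faces(W):
    D=W[...,:2]-S;Y=D@EY*1000;X=D@EX*1000;z=W[...,2]*1000
    def m(z0,z1,y0,y1,xr=20):
        s=(abs(X)<xr)&(z>z0)&(z<z1)&(Y>y0)&(Y<y1);return Y[s]
    j=m(51,56,50,91,15); j=j[j>np.median(j)-9]
    a=m(38,47,80,106);b=m(20,29,80,106)
    s=m(55,58.5,132.5,138,26)
    print('jaw %.1f %.1f pad rear %.2f(%d) %.2f(%d) stop %.2f(%d)'%(*np.percentile(j,[2,98]),np.median(a),len(a),np.median(b),len(b),np.median(s),len(s)))
E
python3 -c "
from h import *
faces(np.load('W3.npy'))
p,W=cloud('wrist');faces(W)
"
```

```text
jaw 57.8 90.3 pad rear 102.77(216) 103.02(146) stop 135.11(103)
jaw 68.3 83.4 pad rear 95.55(132) 95.56(73) stop 135.02(130)
```

```bash
sed -i 's/z1,80,106/z1,80,106/; s/m(38,47,80,106)/m(38,47,80,99.5)/; s/m(20,29,80,106)/m(20,29,80,99.5)/; s/m(51,56,50,91,15)/m(51.8,56,50,91,15)/' h.py
python3 -c "
from h import *
faces(np.load('W3.npy'))
p,W=cloud('wrist');faces(W)
"
```

```text
jaw 58.0 89.4 pad rear 87.21(101) 87.23(57) stop 135.11(103)
jaw 68.4 83.4 pad rear 95.63(125) 95.69(76) stop 134.98(127)
```

Emit:
{"name": "servo_tool", "arguments": {
  "moves": [
    [[0,0,0],[0,-0.001,0],10],
    [[0,0,0],[0,-0.0005,-0.003],10],
    [[0,0,0],[0,0,-0.005],10],
    [[0,0,0],[0,-0.003,-0.003],10],
    [[0,0,0],[0,-0.007,0],10],
    [[0,0,0],[0,-0.005,0],10],
    [[0,0,0],[0,-0.002,0],10],
    [[0,0,0],[0,0,0.003],10],
    [[0,0,0],[0,0,0.002],10],
    [[0,0,0],[0,0,0.001],10],
    [[0,0,0],[0,0,0.001],10],
    [[0,0,0],[0,0,0],10]
  ]
}}

```text
time: 16.75
ee_pos: [0.5595, -0.0803, 0.159]
tcp_rot: [-180.0, -0.0, -160.6]
wrist_force: [0.3, -2.0, -1.4]
opening: 0.0202
grasp_force: 79.1
```

```bash
python3 -c "
from h import *
st()"
```

```text
t 16.75 clampX 0.2 Y -6.4 tipz 88.7 yaw [-179.97   -0.   -160.64] F x -0.3 y -2.0 z -1.4
```

Emit:
{"name": "servo_tool", "arguments": {
  "moves": [
    [[0,0,0],[0,0,0.002],10],
    [[0,0,0],[0,0,0.0015],10],
    [[0,0,0],[0,0.001,0],10],
    [[0,0,0],[0,0.0015,0],10],
    [[0,0,0],[0,0.0015,0],10],
    [[0,0,0],[0,0.0015,0],10],
    [[0,0,0],[0,0.001,0],10],
    [[0,0,0],[0,0,0],10]
  ]
}}

```text
time: 17.55
ee_pos: [0.5575, -0.0748, 0.1556]
tcp_rot: [-179.9, -0.0, -160.7]
wrist_force: [2.2, -6.5, -1.6]
opening: 0.02
grasp_force: 78.9
```

```bash
python3 -c "
from h import *
st();p,W=cloud('wrist');faces(W)"
```

```text
t 17.55 clampX 0.1 Y -0.6 tipz 85.3 yaw [-1.7988e+02 -1.0000e-02 -1.6067e+02] F x -0.0 y -6.9 z -1.6
jaw 70.2 85.1 pad rear 96.96(147) 97.03(88) stop 135.05(152)
```

Emit:
{"name": "servo_tool", "arguments": {
  "moves": [
    [[0,0,0],[0,0.0015,0],10],
    [[0,0,0],[0,0.0015,0],10],
    [[0,0,0],[0,0.0015,0],10],
    [[0,0,0],[0,0.0015,0],10],
    [[0,0,0],[0,0.0015,0],10],
    [[0,0,0],[0,0.0005,0],10],
    [[0,0,0],[0,0,0],10]
  ]
}}

```text
time: 18.3
ee_pos: [0.5549, -0.0676, 0.1554]
tcp_rot: [-179.9, -0.0, -160.7]
wrist_force: [2.2, -6.0, -2.9]
opening: 0.0199
grasp_force: 78.8
```

```bash
python3 -c "
from h import *
st();p,W=cloud('wrist');faces(W)
p,W=cloud('wrist');faces(W)"
```

```text
t 18.3 clampX 0.0 Y 7.1 tipz 85.1 yaw [-1.7986e+02 -2.0000e-02 -1.6068e+02] F x 0.1 y -6.4 z -2.9
jaw 72.8 87.8 pad rear 97.02(136) 97.05(61) stop 134.99(135)
jaw 72.9 87.8 pad rear 97.03(138) 97.03(64) stop 134.89(128)
```

Emit:
{"name": "servo_tool", "arguments": {
  "moves": [
    [[0,0,0],[0,0.001,0],10],
    [[0,0,0],[0,0.001,0],10],
    [[0,0,0],[0,0,0],10],
    [[0,0,0],[0,-0.001,0],10],
    [[0,0,0],[0,-0.001,0],10],
    [[0,0,0],[0,0,0],10]
  ]
}}

```text
time: 19.0
ee_pos: [0.5546, -0.0668, 0.1555]
tcp_rot: [-180.0, -0.0, -160.7]
wrist_force: [1.5, -4.5, -2.3]
opening: 0.02
grasp_force: 79.0
```

```bash
python3 -c "
from h import *
st();p,W=cloud('wrist');faces(W)
p,W=cloud('wrist');faces(W)"
```

```text
t 19.0 clampX 0.1 Y 8.0 tipz 85.2 yaw [-1.7998e+02 -1.0000e-02 -1.6066e+02] F x -0.0 y -4.7 z -2.3
jaw 73.6 88.5 pad rear 97.04(135) 97.10(45) stop 135.01(133)
jaw 73.5 88.4 pad rear 97.08(127) 97.09(45) stop 134.94(133)
```

Jaw travelled about 15.8 mm while the pad back travelled 9.85 mm, so the pad is in by about 5.9 mm, with the tile on the stop. Now I take the blade out and go back to the stand.

Emit:
{"name": "servo_tool", "arguments": {
  "moves": [
    [[0,0,0],[0,-0.001,0],10],
    [[0,0,0],[0,-0.0005,-0.003],10],
    [[0,0,0],[0,0,-0.006],10],
    [[0,0,0],[0,0,-0.02],10],
    [[0,0,0],[0,0,-0.03],10],
    [[0,0,0],[0,0,-0.025],10],
    [[0,0,8],[0,0,0],10],
    [[0,0,8],[0,0,0],10],
    [[0,0,8],[0,0,0],10],
    [[0,0,8],[0,0,0],10],
    [[0,0,8],[0,0,0],10],
    [[0,0,0],[0,0,0],10]
  ]
}}

```text
time: 20.3
ee_pos: [0.555, -0.0675, 0.2401]
tcp_rot: [180.0, -0.0, 159.3]
wrist_force: [-0.1, -0.3, -1.1]
opening: 0.0202
grasp_force: 79.2
```

```bash
python3 - <<'E'
from h import *
o=get_obs();e=o['ee_pos'];r=o['tcp_rot'];print(o['time'],e,r,o['opening'])
a=np.radians(r[2]);d=np.array([.4729,-.2938])-e[:2];print(d@[np.cos(a),np.sin(a)],d@[np.sin(a),-np.cos(a)])
p,W=cloud("side","s6.png");p,W=cloud("top")
D=W[...,:2]-S;Y=D@EY*1000;X=D@EX*1000;z=W[...,2]*1000
s=(abs(X)<40)&(abs(Y-100)<70);print(np.nanmax(z[s]))
E
```

```text
20.3 [ 0.55503808 -0.06747624  0.24008629] [ 1.79957803e+02 -3.65158240e-03  1.59255422e+02] 0.02016301641557119
-0.0033514841628554145 -0.2407444206474847
763.0581860533678
```

Emit:
{"name": "servo_tool", "arguments": {
  "moves": [
    [[0,0,0],[0,-0.02,0],10],
    [[0,0,0],[0,-0.035,0],10],
    [[0,0,0],[-0.001,-0.04,0],10],
    [[0,0,0],[-0.001,-0.04,0],10],
    [[0,0,0],[-0.001,-0.04,0],10],
    [[0,0,0],[0,-0.035,0],10],
    [[0,0,0],[0,-0.02,0],10],
    [[0,0,0],[0,-0.011,0.03],10],
    [[0,0,0],[0,0,0.04],10],
    [[0,0,0],[0,0,0.02],10],
    [[0,0,0],[0,0,0],10],
    [[0,0,0],[0,0,0],10]
  ]
}}

```text
time: 21.6
ee_pos: [0.473, -0.2944, 0.1505]
tcp_rot: [180.0, 0.0, 159.5]
wrist_force: [0.5, 0.1, -0.8]
opening: 0.0201
grasp_force: 79.2
```

```bash
cat > chk.py <<'E'
from h import *
o=get_obs();e=o['ee_pos'];r=o['tcp_rot'];print(o['time'],e,r,o['wrist_force'].round(1))
a=np.radians(r[2]);d=np.array([.4729,-.2938])-e[:2];print('tool xy to go',(d@[np.cos(a),np.sin(a)]).round(4),(d@[np.sin(a),-np.cos(a)]).round(4))
E
python3 chk.py; python3 - <<'E'
from h import *
p,W=cloud("wrist","w7.png")
t=np.array([.4729,-.2931]);a=np.radians(159.3);D=W[...,:2]-t;x=D@[np.cos(a),np.sin(a)]*1000;y=D@[np.sin(a),-np.cos(a)]*1000
for n,z0,z1 in (("block",.054,.061),("flange",None,None)):
    if z0 is None: zt=get_obs()['ee_pos'][2];z0,z1=zt-.021,zt-.011
    s=(abs(x)<50)&(abs(y)<50)&(W[...,2]>z0)&(W[...,2]<z1)
    print(n,s.sum(),np.percentile(x[s],[1,99]).round(1),np.percentile(y[s],[1,99]).round(1))
E
```

```text
21.6 [ 0.47300074 -0.29438576  0.15049311] [1.79994633e+02 1.65782513e-02 1.59473904e+02] [ 0.5  0.1 -0.8]
tool xy to go 0.0003 0.0005
block 5349 [-36.1  37.3] [-37.   36.9]
flange 1419 [-15.1  19.7] [-18.1  17.5]
```

Emit:
{"name": "servo_tool", "arguments": {
  "moves": [
    [[0,0,0],[0,0,0.015],10],
    [[0,0,0],[0,0,0.01],10],
    [[0,0,0],[0,0,0.01],10],
    [[0,0,0],[0,0,0.015],10],
    [[0,0,0],[0,0,0.012],10],
    [[0,0,0],[0,0,0.004],10],
    [[0,0,0],[0,0,0.002],10],
    [[0,0,0],[0,0,0],10],
    [[0,0,0],[0,0,0],10]
  ]
}}

```text
time: 22.55
ee_pos: [0.4732, -0.2946, 0.0821]
tcp_rot: [-180.0, 0.0, 159.4]
wrist_force: [-0.8, -0.3, -1.5]
opening: 0.0198
grasp_force: 79.2
```

```bash
python3 chk.py
```

```text
22.55 [ 0.47322157 -0.29463351  0.08213856] [-1.79991656e+02  4.60805338e-02  1.59359504e+02] [-0.8 -0.3 -1.5]
tool xy to go 0.0006 0.0007
```

Emit:
{"name": "servo_tool", "arguments": {
  "moves": [
    [[0,0,0],[0,0,0.001],10],
    [[0,0,0],[0,0,0.0007],10],
    [[0,0,0],[0,0,0.0003],10],
    [[0,0,0],[0,0,0],10]
  ]
}}

```text
time: 22.95
ee_pos: [0.4731, -0.2946, 0.08]
tcp_rot: [-180.0, 0.0, 159.4]
wrist_force: [-0.5, -0.9, 2.8]
opening: 0.0196
grasp_force: 79.7
```

Emit:
{"name": "servo_tool", "arguments": {
  "moves": [
    [[0,0,0],[0,0,0],30],
    [[0,0,0],[0,0,0],50],
    [[0,0,0],[0,0,0],80],
    [[0,0,0],[0,0,0],80],
    [[0,0,0],[0,0,0],80],
    [[0,0,0],[0,0,-0.02],80],
    [[0,0,0],[0,0,-0.04],80],
    [[0,0,0],[0,0,-0.05],80],
    [[0,0,0],[0,0,-0.04],80],
    [[0,0,0],[0,0,0],80],
    [[0,0,0],[0,0,0],80]
  ]
}}

```text
time: 24.05
ee_pos: [0.4734, -0.2948, 0.2303]
tcp_rot: [-180.0, 0.1, 159.4]
wrist_force: [-0.4, -0.4, -1.6]
opening: 0.0683
grasp_force: 0.0
```

```bash
python3 - <<'E'
from h import *
print(get_obs()['ee_pos'])
p,W=cloud("wrist","w8.png")
for lo,hi in ((.115,.150),(.052,.0605),(.061,.072)): rect(W,(.473,-.293),.06,lo,hi)
q,W=cloud("side");
c=px("side",[.53,-.1,.05]).astype(int)
cv2.imwrite('pics/f.png',cv2.hconcat([p[:,80:480,::-1],cv2.resize(q[c[1]-80:c[1]+120,c[0]-95:c[0]+95,::-1],(399,420))]))
E
```

```text
[ 0.47342411 -0.29479785  0.23031907]
0.115 947 0.1334 [ 473.5 -293.5] [22.  30.7] 70.0
0.052 3368 0.0577 [ 473.2 -293.1] [75.  75.5] 69.5
0.061 552 0.0637 [ 473.6 -293.4] [35.9 39.9] 69.6
```

View pics/f.png

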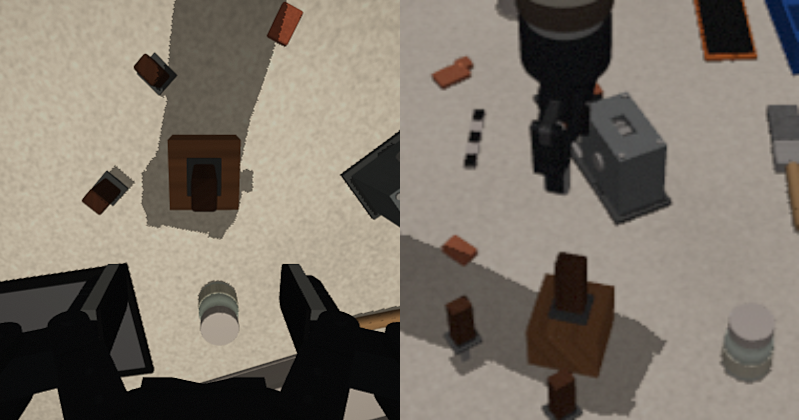

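The tool is upright and fully home: flange top at 63.7 mm, as at the start. One last look at the pad with the empty gripper.

Emit:
{"name": "servo_tool", "arguments": {
  "moves": [
    [[0,0,0],[-0.003,0.02,-0.01],80],
    [[0,0,0],[-0.004,0.035,-0.01],80],
    [[0,0,0],[-0.004,0.04,0],80],
    [[0,0,0],[-0.004,0.042,0],80],
    [[0,0,0],[-0.004,0.042,0],80],
    [[0,0,0],[-0.004,0.042,0],80],
    [[0,0,0],[-0.003,0.035,0],80],
    [[0,0,0],[-0.003,0.02,0],80],
    [[0,0,0],[0,0.007,0],80],
    [[0,0,0],[0,0,0],80],
    [[0,0,0],[0,0,0],80]
  ]
}}

```text
time: 25.25
ee_pos: [0.5993, -0.0407, 0.2491]
tcp_rot: [-180.0, -0.0, 159.3]
wrist_force: [0.1, 1.3, 0.1]
opening: 0.0685
grasp_force: 0.0
```

```bash
python3 - <<'E'
from h import *
print(get_obs()['ee_pos'])
p,W=cloud("wrist","w9.png");faces(W)
rect(W,(.557,-.074),.075,.09,.102)
E
```

```text
[ 0.59933715 -0.04072502  0.24912342]
jaw 73.6 88.5 pad rear 96.91(25) 96.93(16) stop 134.96(68)
0.09 5806 0.0967 [557.8 -74.6] [ 60.2 100.6] 19.0
```

Jaw front at 88.5 mm, as I left it, and the pad is in by about 6 mm.

```bash
python3 -c "
from workcell import *
print(job_done())"
```

```text
the job is handed in; nothing more can be done
None
```

The job is done and handed in at about 25 s: the tile is held against the end stop with the pad pushed in about 6 mm (measured by depth camera), the wheel forces I read stayed around 7 N, and the tool is back upright and fully home in its stand.

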